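# Clamp a bench pin in the notched bar clamp

### The job

Clamp the wooden bench pin that lies loose on the rails of the bar clamp, so that its V can be filed. Pinch the sliding jaw's release lever against the post in front of it and, keeping it squeezed, slide the jaw along until the pin is lightly nipped between the jaw and the spring pad; let the lever go and ease the jaw back, without wrenching it, until its pawl drops into the next notch; then swing the cam lever round to its stop so that the pin is held, and take the hand away, leaving the other tools where they lie.

Things in the scene. Friction and masses are not known exactly. Their poses are not given: they have to be found in the camera images.
- clamp: The bar clamp, screwed to the bench: two flat aluminium rails (tops 30 mm above the bench, 42 mm over both, 460 mm long) with a notched steel strip between them, a grey cam head with a black spring pad (50 x 17 mm, middle 40 mm above the bench) at one end. Origin on the bench under the bar; y runs along the bar towards the cam head, x across it, z up. Its y lies within 0.25 rad of world y.
- notch_bar: The notched steel strip between the rails, flush with their tops: square notches 4.5 mm wide and 5 mm deep, every 10 mm, with 5.5 mm lands between. Origin on the bench, y along the bar. Where the notches lie along the bar is not marked and differs: they are found by feel.
- jaw: Grey sliding jaw, 105 mm long; slides along the clamp's y with about 5.5 N of drag when its pawl is lifted, locked when the pawl is in a notch. Origin on the rails' top under the middle of its face (56 mm wide, 26 mm high); +y points out of the face to the pin. A grip post (28 mm wide, 10 thick, front 33 mm behind the face, top 114 mm above the bench) stands behind it, then the release lever.
- grip (a point): Grasp point 89 mm above the bench on the jaw's middle line, midway between the post's front and the lever's back when squeezed. Take it from above, fingers closing along the bar, one before the post, one behind the lever: 45 mm over both when let go (post front 16.5 mm before this point, lever back 29 mm behind it), 33 mm when fully squeezed.
- lever_pad (a point): Middle of the release lever's back face, where the rear finger presses, 89 mm above the bench when the lever is upright.
- release_lever (a joint): Angle of the release lever (steel, 28 mm wide, top 112 mm above the bench) in rad: 0 = let go, pawl home in a notch; about 0.12 = pawl riding on a land between notches; over 0.17 = pawl clear; 0.22 = fully squeezed, upright, at its stop. Sprung back; full squeeze takes about 7 N. At the start the pawl may be in a notch or on a land.
- jaw_face (a point): Middle of the jaw's flat face, 40 mm above the bench.
- bench_pin: The bench pin: a loose flat piece of hardwood 60 mm wide, 90 mm long, 16 mm thick, 75 g, with a V cut into the end towards the pad. It lies on the rails between the jaw and the pad, touching neither, and slides on them with under 1 N. Origin under its middle, y along its length (45 mm to either end) towards the pad, z up.
- pin_butt (a point): Middle of the bench pin's end that faces the jaw, 10 mm above its underside.
- cam (a joint): Angle of the cam lever in rad about the vertical, counter-clockwise from above: 0 to 0.15 at the start = open, the lever pointing along the clamp's +x; 1.8 = at its stop, pointing along the bar away from the jaw. It moves the pad 8.4 mm per rad towards the jaw, and stays where it is left; turning it takes 4 to 7 N at the knob, pushed round its arc.
- cam_knob (a point): Middle of the black upright knob on the cam lever's end, 90 mm above the bench: a round post 22 mm across and 44 mm high (58 to 102 mm above the bench), 80 mm from the cam's axis.
- cam_pivot (a point): Point on the cam's vertical axis, 90 mm above the bench. The spring pad's face stands 63 to 88 mm from it towards the jaw while the cam is open; its screw spindle is set differently each time, so it is found by feel or by eye. The pad gives way by a spring: 2 N to start it, then 0.8 N per mm, 28 mm of travel.
- flat_file: Loose flat file with a wooden handle, 245 mm long. Leave alone.
- pliers: Loose pliers with black grips, 140 mm long. Leave alone.
- hammer: Loose hammer, 220 mm long. Leave alone.
- ring_clamp: Loose wooden ring clamp, 95 mm long. Leave alone.
- jar: Loose glass jar with a metal lid, 54 mm across and 65 mm high. Leave alone.
- polish_bar: Loose reddish bar of polishing compound, 95 x 45 x 28 mm. Leave alone.
- brass_tube: Loose short brass tube standing on end, 32 mm across and 30 mm high. Leave alone.
Mind the look-alikes: they are no part of the job. What is shaped like the bench_pin but turquoise is not meant.

How it is judged:
By the outcome, as a careful person would: the job done as asked, in the order asked, and still so for the second after the job is handed in, with the robot touching nothing.
It also fails if it takes over 61 s, if anything falls off the work surface, if the arm or the gripper's body presses on something with over 40 N, if the wrist force passes 120 N, or if a joint passes its speed limit or range.

### The arm

A 6-joint arm with a two-finger parallel gripper is mounted at the origin on the work surface. World frame = base frame: x ahead of the robot, y to its left, z up, the work surface at z = 0. Lengths are in m, angles in degrees, forces in N, time in s.
With the tool pointing down it reaches from about 0.25 to 0.725 m from the base axis. Payload 9.7 kg.
Tool frame: the origin (TCP) lies at the very end of the fingers, on their centre line; the grasp point (between the pads) lies 19 mm behind it; z points along the fingers, y is the line along which they close (so a half turn about z gives the same grasp; the last joint's range is limited). The gripper opens to 85 mm and grips with 20 to 120 N. Pads are 22 mm wide; open, the fingers measure 114 mm over their backs; the gripper's body (76 mm by 85 mm) begins 54 mm behind the grasp point. The pads swing forward as they close: fully open they stand 13 mm farther back than shut.
Start: joints at [63.426, 4.979, 10.078, 95.1, 0, 90], TCP at [0.246, 0.492, 0.2] pointing down, gripper open.
Joint ranges: [-179.16, 179.16], [-48.56, 103.87], [-65.8, 70.77], [-126.05, 130.52], [-82.76, 87.17], [-180, 180]. Speed limits (degrees/s): [127.2, 127.2, 147.25, 180, 180, 180].

### API

Orientations are given as [roll, pitch, yaw] about the fixed x, y, z axes, in that order (R = Rz(yaw) Ry(pitch) Rx(roll)).
In Python, from workcell import telemetry, optics, workorder gives the robot as it stands.
- The arm moves only by the shell command python3 -m handwheel 'ROWS' [FORCE]. ROWS is JSON, a list of rows, each an object of numbers: "tx", "ty", "tz": the shift along the tool's x, y, z in m; "ax", "ay", "az": the turn, a rotation vector about the tool's x, y, z in degrees; "jaw": the gripper command: -1 is shut, 1 is fully open, values between are in proportion. A call has exactly 10 rows; each row shifts and turns the commanded pose from where the row before left it, along the tool's axes as they then stand; what a row does not reach is not made up. A row lasts 1/8 s, in which the tool goes at most 62.5 mm and 10.7 degrees, less where a joint would pass 70% of its speed; a pose out of reach is approached as far as the arm can. A call is refused whole if a number of a shift passes 0.0625 or a number of a turn 10.7, either way. A call with a gripper value outside its range is refused whole. The fingers move at their own pace and stop on an object; FORCE is the grip in N (left out, the last holds). Time passes only in rows, so rows that do not move let the fingers close, or fill a call up. It gives the time, the measured TCP pose, the force, the opening and the grip force at its end, in the units of the state.
- telemetry.get_obs(): the state, without advancing time (a new reading comes with each control period).
- optics.camera(name): name is "side" or "top" or "wrist"; returns a dict with "color" (480x640x3 uint8, red, green, blue), "K" (3x3 intrinsics, pixels), "extrinsics" (4x4, takes a point from camera to world coordinates); the wrist camera has in their place "mount" (4x4, takes a point from camera to tool coordinates, whose origin is the TCP and whose axes are the flange's). Camera axes: x right, y down, z forward; pixel columns grow to the right and rows downward; lengths in m; the calibration is good to about 2 mm. A picture is of the moment at which its call begins: read the wrist's pose just before it. There is no depth.
- workorder.job_done(): hands the job in; it is judged then, once.
The state is a dict: "time": time; "q": joint angles; "qd": joint speeds; "joint_efforts": joint torques, N m; "ee_pos": TCP position; "tcp_rot": TCP orientation; "wrist_force": force on the tool from outside, world axes, zero at the start; "torque": the same for the moment, N m; "opening": finger opening in m; "grasp_force": force on a finger pad.
Only numpy, scipy, OpenCV 4.12 (cv2) and the standard library are available. Lean on these libraries where they do the work, as an engineer would, in place of code of your own. Each camera call takes 0.05 s, during which the arm holds its last target. There are 200 camera calls.

## Working session

There is one attempt and no reset: what is moved stays moved. The work goes in short steps, Python scripts to look and compute and a shell command to move; the robot and the scene stay as the last step left them, time stands still between calls to the robot, and variables do not carry over. Pictures are saved under pics/ and viewed, at most 10 in all, crops included, and the job is handed in when it is done.

```bash
mkdir -p pics; ls; python3 - <<'E'
from workcell import telemetry, optics
import cv2,numpy as np
o=telemetry.get_obs(); print(o)
for n in ("top","side"):
    c=optics.camera(n); cv2.imwrite(f"pics/{n}0.png",c["color"][:,:,::-1]); np.savez(f"pics/{n}0.npz",**c); print(n,c["K"],c["extrinsics"])
c=optics.camera("wrist");cv2.imwrite("pics/wrist0.png",c["color"][:,:,::-1]);print(c["K"],c["mount"])
E
```

```text
pics
{'time': 0.0, 'q': array([6.34285852e+01, 5.01109453e+00, 1.00345882e+01, 9.51009580e+01,
       1.01612735e-03, 9.00004410e+01]), 'qd': array([ 0.01997744,  0.01370222, -0.02995805,  0.10398591, -0.011739  ,
       -0.00189599]), 'joint_efforts': array([-1.16496056e-03, -5.20382631e+01,  4.64809263e+01,  1.61077548e-02,
       -1.29103191e-04, -6.28412948e-07]), 'ee_pos': array([0.24589122, 0.49165845, 0.19928437]), 'tcp_rot': array([-1.79922536e+02, -1.01553018e-03,  1.53428143e+02]), 'wrist_force': array([-0.03264197, -0.235357  ,  0.36483271]), 'torque': array([-0.0068266 ,  0.02349144,  0.01324125]), 'grasp_force': 0.0, 'opening': 0.08519910177346691}
top [[600.39015789   0.         319.45084799]
 [  0.         600.39015789 243.7343063 ]
 [  0.           0.           1.        ]] [[ 0.00444647 -0.99413877  0.10802005  0.43995892]
 [-0.99983484 -0.00251621  0.01799917 -0.09941956]
 [-0.01762187 -0.10808225 -0.99398576  1.31604659]
 [ 0.          0.          0.          1.        ]]
side [[488.67036602   0.         319.85801611]
 [  0.         488.67036602 243.7554638 ]
 [  0.           0.           1.        ]] [[-0.98950977 -0.0625092   0.13024211  0.43020773]
 [-0.14277994  0.56048893 -0.81576102  0.75372784]
 [-0.02200669 -0.82579946 -0.56353434  0.67751826]
 [ 0.          0.          0.          1.        ]]
[[425.76568025   0.         312.8777907 ]
 [  0.         425.76568025 238.71519957]
 [  0.           0.           1.        ]] [[ 1.41726087e-03 -9.48670926e-01 -3.16261704e-01  8.05117978e-02]
 [ 9.99998727e-01  1.57629984e-03 -2.47044651e-04  7.95948262e-04]
 [ 7.32887352e-04 -3.16260951e-01  9.48671953e-01 -1.73225409e-01]
 [ 0.00000000e+00  0.00000000e+00  0.00000000e+00  1.00000000e+00]]
```

View pics/top0.png

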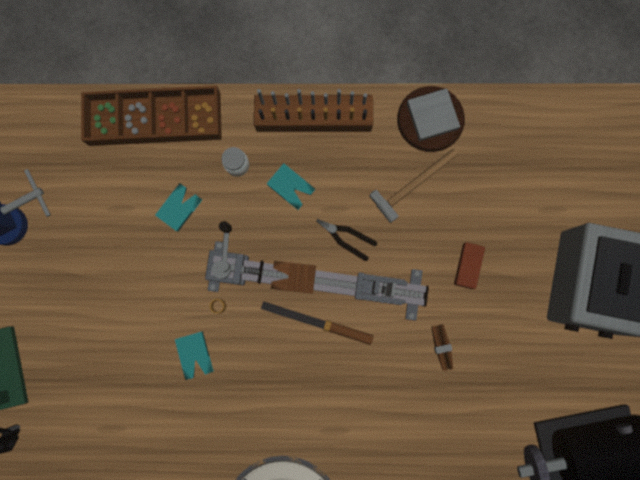

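View pics/side0.png

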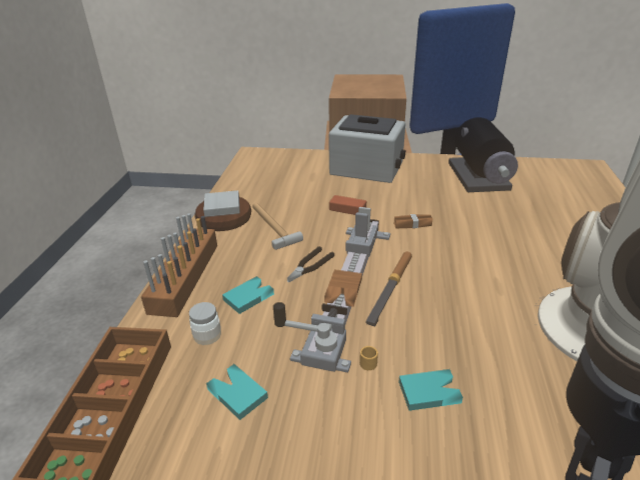

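The top view shows the clamp from the cam pivot (222,262) to the jaw's end (425,295). The knob is at (225,228). The brown pin on the rails at (294,277) fits the description. The three turquoise look-alikes at (179,207), (291,186) and (194,355) are off the clamp and the wrong colour. I'll confirm with an enlarged crop.

```bash
python3 - <<'E'
import cv2,numpy as np
a=cv2.imread("pics/top0.png")[205:325,195:440]; b=cv2.imread("pics/side0.png")[190:380,260:420]
A=cv2.resize(a,None,fx=3.2,fy=3.2,interpolation=cv2.INTER_CUBIC)[:, :784]
cv2.imwrite("pics/c1.png",cv2.convertScaleAbs(A,alpha=1.6))
cv2.imwrite("pics/c2.png",cv2.resize(b,None,fx=3.1,fy=3.1,interpolation=cv2.INTER_CUBIC))
E
```

```text
(no output)
```

View pics/c1.png

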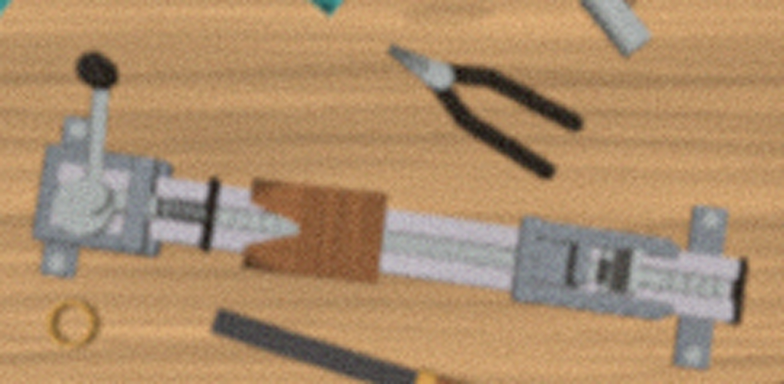

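View pics/c2.png

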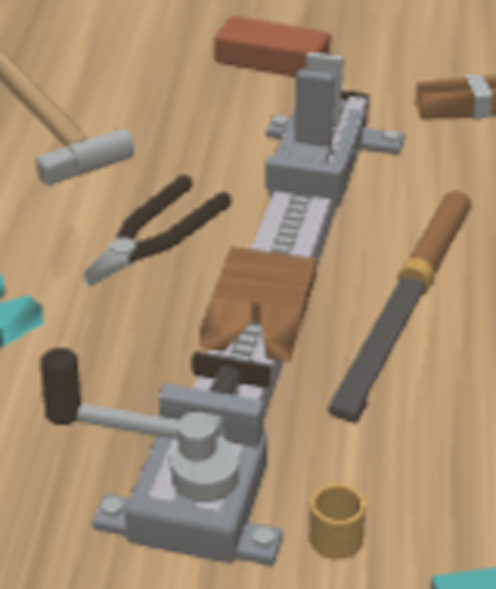

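The brown piece with its V towards the pad is the pin. It reads in crop 1 as butt (382,238), jaw face (519,260), post top (572,264), lever top (622,270), pad (209,213), knob (97,70) and pivot (85,203). Next I turn these into world positions.

```bash
cat > h.py <<'E'
import numpy as np
from scipy.spatial.transform import Rotation as R
def ray(K,T,px,z):
    d=T[:3,:3]@np.linalg.solve(K,[px[0],px[1],1.]); o=T[:3,3]; return o+d*(z-o[2])/d[2]
def toolT(o):
    T=np.eye(4);T[:3,:3]=R.from_euler('xyz',o["tcp_rot"],degrees=True).as_matrix();T[:3,3]=o["ee_pos"];return T
E
python3 - <<'E'
from h import *
import cv2
c=np.load("pics/top0.npz");K,T=c["K"],c["extrinsics"]
P={k:ray(K,T,(195+u/3.2-.34,205+v/3.2-.34),z) for k,(u,v,z) in dict(butt=(384,238,.046),face=(518,260,.056),post=(572,264,.114),lever=(622,271,.112),pad=(215,214,.048),knob=(97,66,.102),pivot=(86,198,.085),end=(740,290,.03)).items()}
hsv=cv2.cvtColor(c["color"],cv2.COLOR_RGB2HSV)
roi=c["color"][255:300,262:322].astype(int)
m=((roi[...,0]-roi[...,2]>30)&(roi[...,0]<125)).astype(np.uint8); m=cv2.morphologyEx(m,cv2.MORPH_OPEN,np.ones((3,3)))
cs=max(cv2.findContours(m,0,1)[0],key=cv2.contourArea); r=cv2.minAreaRect(cs); print(r)
b=[ray(K,T,q+[262,255],.046) for q in cv2.boxPoints(r)]; print(np.round(b,4))
for k,v in P.items(): print(k,np.round(v,4))
for a,b in (("pivot","face"),("pivot","end"),("pivot","butt"),("pad","face")):
    d=P[a]-P[b]; print(a,b,np.degrees(np.arctan2(d[1],d[0])),np.hypot(*d[:2]))
print(np.hypot(*(P["pivot"]-P["knob"])[:2]))
E
```

```text
((29.5, 22.0), (44.0, 59.0), 90.0)
[[ 0.5536  0.0457  0.046 ]
 [ 0.5539 -0.0798  0.046 ]
 [ 0.4609 -0.0802  0.046 ]
 [ 0.4603  0.0443  0.046 ]]
butt [ 0.5029 -0.0666  0.046 ]
face [ 0.4883 -0.1546  0.056 ]
post [ 0.4837 -0.1857  0.114 ]
lever [ 0.4795 -0.217   0.112 ]
pad [0.5182 0.0453 0.048 ]
knob [0.6094 0.1161 0.102 ]
pivot [0.526  0.1244 0.085 ]
end [ 0.4699 -0.3032  0.03  ]
pivot face 82.30845507326117 0.2815908487421305
pivot end 82.53298447390509 0.4313305564336203
pivot butt 83.09885493332312 0.1924417182815008
pad face 81.4822849322458 0.20214864160561025
0.0838210037955177
```

```bash
python3 -m handwheel '[{"tx":-0.042,"ty":-0.041},{"tx":-0.042,"ty":-0.041},{"tx":-0.042,"ty":-0.041},{"tx":-0.042,"ty":-0.041},{"tx":-0.042,"ty":-0.041},{"tx":-0.042,"ty":-0.041},{"tx":-0.042,"ty":-0.041},{"tx":-0.042,"ty":-0.041},{"tx":-0.042,"ty":-0.041},{"tx":-0.042,"ty":-0.041}]' 20
python3 -m handwheel '[{"az":10.7},{"az":10.7},{"az":10.7},{"az":10.7},{"az":10.7},{"az":10.7},{"az":10.7},{"az":10.7},{"az":10.7},{"az":10.7}]'
```

```text
$[0]: bad value
$[0]: bad value
```

```bash
python3 -m handwheel '[{"tx":-0.042,"ty":-0.041,"tz":0,"ax":0,"ay":0,"az":0,"jaw":1},{"tx":-0.042,"ty":-0.041,"tz":0,"ax":0,"ay":0,"az":0,"jaw":1},{"tx":-0.042,"ty":-0.041,"tz":0,"ax":0,"ay":0,"az":0,"jaw":1},{"tx":-0.042,"ty":-0.041,"tz":0,"ax":0,"ay":0,"az":0,"jaw":1},{"tx":-0.042,"ty":-0.041,"tz":0,"ax":0,"ay":0,"az":0,"jaw":1},{"tx":-0.042,"ty":-0.041,"tz":0,"ax":0,"ay":0,"az":0,"jaw":1},{"tx":-0.042,"ty":-0.041,"tz":0,"ax":0,"ay":0,"az":0,"jaw":1},{"tx":-0.042,"ty":-0.041,"tz":0,"ax":0,"ay":0,"az":0,"jaw":1},{"tx":-0.042,"ty":-0.041,"tz":0,"ax":0,"ay":0,"az":0,"jaw":1},{"tx":-0.042,"ty":-0.041,"tz":0,"ax":0,"ay":0,"az":0,"jaw":1}]' 20
```

```text
time: 1.4
ee_pos: [0.4385, -0.0647, 0.2]
tcp_rot: [180.0, 0.0, 153.4]
wrist_force: [0.7, 2.2, 0.5]
opening: 0.0853
grasp_force: 0.0
```

Now the turn, then the rest of the turn with a small shift.

```bash
python3 -m handwheel '[{"tx":0,"ty":0,"tz":0,"ax":0,"ay":0,"az":10.7,"jaw":1},{"tx":0,"ty":0,"tz":0,"ax":0,"ay":0,"az":10.7,"jaw":1},{"tx":0,"ty":0,"tz":0,"ax":0,"ay":0,"az":10.7,"jaw":1},{"tx":0,"ty":0,"tz":0,"ax":0,"ay":0,"az":10.7,"jaw":1},{"tx":0,"ty":0,"tz":0,"ax":0,"ay":0,"az":10.7,"jaw":1},{"tx":0,"ty":0,"tz":0,"ax":0,"ay":0,"az":10.7,"jaw":1},{"tx":0,"ty":0,"tz":0,"ax":0,"ay":0,"az":10.7,"jaw":1},{"tx":0,"ty":0,"tz":0,"ax":0,"ay":0,"az":10.7,"jaw":1},{"tx":0,"ty":0,"tz":0,"ax":0,"ay":0,"az":10.7,"jaw":1},{"tx":0,"ty":0,"tz":0,"ax":0,"ay":0,"az":10.7,"jaw":1}]'
python3 -m handwheel '[{"tx":0,"ty":0,"tz":0,"ax":0,"ay":0,"az":10.7,"jaw":1},{"tx":0,"ty":0,"tz":0,"ax":0,"ay":0,"az":10.7,"jaw":1},{"tx":0,"ty":0,"tz":0,"ax":0,"ay":0,"az":10.7,"jaw":1},{"tx":0,"ty":0,"tz":0,"ax":0,"ay":0,"az":10.7,"jaw":1},{"tx":0,"ty":0,"tz":0,"ax":0,"ay":0,"az":10.7,"jaw":1},{"tx":0.008,"ty":0.007,"tz":0,"ax":0,"ay":0,"az":0.6,"jaw":1},{"tx":0.01,"ty":0.01,"tz":0,"ax":0,"ay":0,"az":0,"jaw":1},{"tx":0.01,"ty":0.01,"tz":0,"ax":0,"ay":0,"az":0,"jaw":1},{"tx":0.005,"ty":0.005,"tz":0,"ax":0,"ay":0,"az":0,"jaw":1},{"tx":0,"ty":0,"tz":0,"ax":0,"ay":0,"az":0,"jaw":1}]'
python3 - <<'E'
from workcell import telemetry, optics
from h import *
import cv2
o=telemetry.get_obs(); c=optics.camera("wrist"); T=toolT(o)@c["mount"]
np.savez("pics/w1.npz",color=c["color"],K=c["K"],T=T); cv2.imwrite("pics/w1.png",cv2.convertScaleAbs(c["color"][:,:,::-1],alpha=1.3)); print(T)
E
```

```text
time: 2.65
ee_pos: [0.4381, -0.0627, 0.1998]
tcp_rot: [-180.0, 0.0, 46.1]
wrist_force: [-0.2, -0.2, 0.5]
opening: 0.0853
grasp_force: 0.0
time: 3.9
ee_pos: [0.4669, -0.0992, 0.1997]
tcp_rot: [-180.0, 0.0, -7.7]
wrist_force: [-0.5, 0.5, 0.2]
opening: 0.0853
grasp_force: 0.0
[[-1.32496936e-01 -9.39898133e-01 -3.14699954e-01  5.48760830e-01]
 [-9.91183253e-01  1.25822848e-01  4.15255365e-02 -1.09812533e-01]
 [ 5.66670052e-04  3.17427330e-01 -9.48282431e-01  3.72837287e-01]
 [ 0.00000000e+00  0.00000000e+00  0.00000000e+00  1.00000000e+00]]
```

View pics/w1.png

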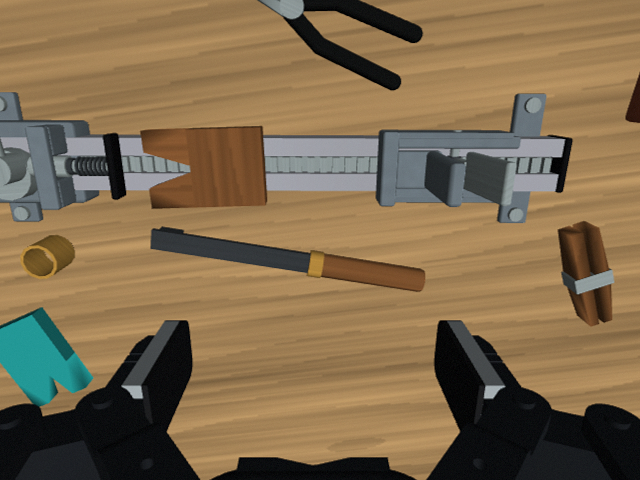

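The wrist view shows the pin's butt edge at (263,126)-(266,205), the jaw's front edge at (378,131)-(378,204), the pad at (118,135)-(124,198) and the post at about (445,180). I'll refine the edges along scan rows and check them against the given sizes.

```bash
python3 - <<'E'
from h import *
import cv2
d=np.load("pics/w1.npz");K,T=d["K"],d["T"]
g=cv2.GaussianBlur(cv2.cvtColor(d["color"],cv2.COLOR_RGB2GRAY),(3,3),0).astype(float)
def edge(v,a,b):
    s=np.abs(np.gradient(g[v-2:v+3].mean(0)))[a:b]; return round(a+(s**2*np.arange(len(s))).sum()/(s**2).sum(),1), [int(i+a) for i in np.argsort(-s)[:4]]
for n,a,b,vs in (("pad",104,134,(142,150,185,192)),("butt",252,276,(135,150,180,195)),("face",366,400,(142,150,185,192))):
    print(n,[(v,edge(v,a,b)) for v in vs])
    print(g[150,a:b].astype(int))
P=dict(b0=(263,126,.046),b1=(266,206,.046),f0=(380,131,.056),f1=(378,204,.056),e0=(570,137,.03),e1=(567,192,.03),r0=(300,136,.03),r1=(300,190,.03),r2=(90,190,.03),rq=(550,192,.03))
P={k:ray(K,T,v[:2],v[2]) for k,v in P.items()}
for k,v in P.items(): print(k,np.round(v,4))
for a,b in (("b0","b1"),("f0","f1"),("r0","r1"),("r2","rq")):
    e=P[a]-P[b];print(a,b,np.hypot(*e[:2]),np.degrees(np.arctan2(e[1],e[0])))
E
```

```text
pad [(142, (np.float64(115.6), [119, 118, 104, 120])), (150, (np.float64(113.2), [120, 104, 105, 119])), (185, (np.float64(117.9), [125, 110, 124, 109])), (192, (np.float64(119.2), [126, 125, 111, 110]))]
[ 82  35  12  10  12  13  11   8   7   6   5   5   5   4   2  21  72 113
 125 125 125 125 125 125 124 124 125 125 125 124]
butt [(135, (np.float64(262.2), [263, 262, 260, 264])), (150, (np.float64(263.6), [264, 263, 265, 261])), (180, (np.float64(265.5), [266, 265, 267, 263])), (195, (np.float64(266.3), [267, 266, 264, 268]))]
[ 63  63  61  61  61  62  63  64  63  54  43  55  95 123 128 127 127 127
 126 126 126 127 127 127]
face [(142, (np.float64(379.4), [378, 379, 377, 383])), (150, (np.float64(379.1), [378, 377, 383, 379])), (185, (np.float64(377.5), [376, 375, 377, 381])), (192, (np.float64(377.6), [375, 376, 381, 380]))]
[121 121 122 122 122 122 121 122 122 122 120 100  63  35  28  31  42  60
  76  86  90  90  90  90  89  89  89  89  89  89  90  88  82  81]
b0 [ 0.5328 -0.0705  0.046 ]
b1 [ 0.4722 -0.0624  0.046 ]
f0 [ 0.5186 -0.155   0.056 ]
f1 [ 0.4647 -0.149   0.056 ]
e0 [ 0.4918 -0.3064  0.03  ]
e1 [ 0.4474 -0.3065  0.03  ]
r0 [ 0.5207 -0.096   0.03  ]
r1 [ 0.478  -0.0899  0.03  ]
r2 [0.5008 0.0802 0.03  ]
rq [ 0.4492 -0.2927  0.03  ]
b0 b1 0.06115665341141183 -7.526492274065993
f0 f1 0.054232204660755304 -6.361392086119116
r0 r1 0.04309210086049097 -8.163975137920769
r2 rq 0.37650191281635664 82.12593651816273
```

The sizes agree (pin 61 mm, rails 43 mm, face 54 mm) and the bar lies at 82.2°. The jaw face to butt gap is about 90 mm and the pin to pad gap about 22 mm. The grip point is near (0.483,-0.203), so I hover above it and look.

```bash
python3 -m handwheel '[{"tx":0.0038,"ty":0.0126,"tz":0.0075,"ax":0,"ay":0,"az":0,"jaw":1},{"tx":0.0038,"ty":0.0126,"tz":0.0075,"ax":0,"ay":0,"az":0,"jaw":1},{"tx":0.0038,"ty":0.0126,"tz":0.0075,"ax":0,"ay":0,"az":0,"jaw":1},{"tx":0.0038,"ty":0.0126,"tz":0.0075,"ax":0,"ay":0,"az":0,"jaw":1},{"tx":0.0038,"ty":0.0126,"tz":0.0075,"ax":0,"ay":0,"az":0,"jaw":1},{"tx":0.0038,"ty":0.0126,"tz":0.0075,"ax":0,"ay":0,"az":0,"jaw":1},{"tx":0.0038,"ty":0.0126,"tz":0.0075,"ax":0,"ay":0,"az":0,"jaw":1},{"tx":0.0038,"ty":0.0126,"tz":0.0075,"ax":0,"ay":0,"az":0,"jaw":1},{"tx":0,"ty":0,"tz":0,"ax":0,"ay":0,"az":0,"jaw":1},{"tx":0,"ty":0,"tz":0,"ax":0,"ay":0,"az":0,"jaw":1}]'
python3 - <<'E'
from workcell import telemetry, optics
from h import *
import cv2
o=telemetry.get_obs(); c=optics.camera("wrist"); T=toolT(o)@c["mount"]
np.savez("pics/w2.npz",color=c["color"],K=c["K"],T=T); cv2.imwrite("pics/w2.png",cv2.convertScaleAbs(c["color"][:,:,::-1],alpha=1.3))
print(o["ee_pos"],o["wrist_force"])
C=np.linalg.inv(T)
for s in (-.0865,-.1195,-.136,-.165):
  for z in (.056,.114):
    p=C@[.506*.9907+s*.1357,-.506*.1357+s*.9907,z,1]; q=c["K"]@p[:3]; print(s,z,(q/q[2])[:2].round())
E
```

```text
time: 5.2
ee_pos: [0.4834, -0.2026, 0.1401]
tcp_rot: [-180.0, 0.0, -7.7]
wrist_force: [-0.5, 0.4, -0.2]
opening: 0.0853
grasp_force: 0.0
[ 0.48341236 -0.20257497  0.14012592] [-0.45908557  0.37475407 -0.21476063]
-0.0865 0.056 [237. 234.]
-0.0865 0.114 [217. 269.]
-0.1195 0.056 [289. 234.]
-0.1195 0.114 [282. 269.]
-0.136 0.056 [315. 234.]
-0.136 0.114 [315. 269.]
-0.165 0.056 [360. 234.]
-0.165 0.114 [372. 269.]
```

View pics/w2.png

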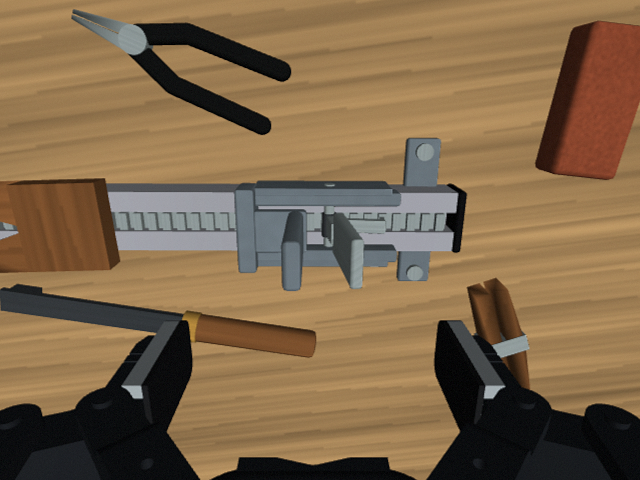

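The post top's front edge at u≈282 matches the prediction. The lever back at u≈363 suggests the pawl rides a land. The jaw's middle line lies about 3 mm further in +x than I took it, so I descend with that correction.

```bash
python3 -m handwheel '[{"tx":0.003,"ty":0.001,"tz":0.009,"ax":0,"ay":0,"az":0,"jaw":1},{"tx":0,"ty":0,"tz":0.009,"ax":0,"ay":0,"az":0,"jaw":1},{"tx":0,"ty":0,"tz":0.009,"ax":0,"ay":0,"az":0,"jaw":1},{"tx":0,"ty":0,"tz":0.009,"ax":0,"ay":0,"az":0,"jaw":1},{"tx":0,"ty":0,"tz":0.009,"ax":0,"ay":0,"az":0,"jaw":1},{"tx":0,"ty":0,"tz":0.009,"ax":0,"ay":0,"az":0,"jaw":1},{"tx":0,"ty":0,"tz":0.009,"ax":0,"ay":0,"az":0,"jaw":1},{"tx":0,"ty":0,"tz":0.009,"ax":0,"ay":0,"az":0,"jaw":1},{"tx":0,"ty":0,"tz":0,"ax":0,"ay":0,"az":0,"jaw":1},{"tx":0,"ty":0,"tz":0,"ax":0,"ay":0,"az":0,"jaw":0.3}]'
python3 -m handwheel '[{"tx":0,"ty":0,"tz":0,"ax":0,"ay":0,"az":0,"jaw":0},{"tx":0,"ty":0,"tz":0,"ax":0,"ay":0,"az":0,"jaw":-0.1},{"tx":0,"ty":0,"tz":0,"ax":0,"ay":0,"az":0,"jaw":-0.2},{"tx":0,"ty":0,"tz":0,"ax":0,"ay":0,"az":0,"jaw":-0.3},{"tx":0,"ty":0,"tz":0,"ax":0,"ay":0,"az":0,"jaw":-0.4},{"tx":0,"ty":0,"tz":0,"ax":0,"ay":0,"az":0,"jaw":-0.6},{"tx":0,"ty":0,"tz":0,"ax":0,"ay":0,"az":0,"jaw":-1},{"tx":0,"ty":0,"tz":0,"ax":0,"ay":0,"az":0,"jaw":-1},{"tx":0,"ty":0,"tz":0,"ax":0,"ay":0,"az":0,"jaw":-1},{"tx":0,"ty":0,"tz":0,"ax":0,"ay":0,"az":0,"jaw":-1}]' 30
```

```text
time: 6.5
ee_pos: [0.4864, -0.2041, 0.0682]
tcp_rot: [180.0, -0.0, -7.7]
wrist_force: [0.3, -0.1, -0.2]
opening: 0.07
grasp_force: 0.0
time: 7.75
ee_pos: [0.4869, -0.2039, 0.0693]
tcp_rot: [-180.0, -0.1, -7.7]
wrist_force: [-1.2, 2.5, 8.3]
opening: 0.0308
grasp_force: 29.8
```

Fully squeezed, with the opening at 31 mm. I now slide the jaw 80 mm towards the pin.

```bash
python3 -m handwheel '[{"tx":0,"ty":-0.005,"tz":0,"ax":0,"ay":0,"az":0,"jaw":-1},{"tx":0,"ty":-0.01,"tz":0,"ax":0,"ay":0,"az":0,"jaw":-1},{"tx":0,"ty":-0.01,"tz":0,"ax":0,"ay":0,"az":0,"jaw":-1},{"tx":0,"ty":-0.01,"tz":0,"ax":0,"ay":0,"az":0,"jaw":-1},{"tx":0,"ty":-0.01,"tz":0,"ax":0,"ay":0,"az":0,"jaw":-1},{"tx":0,"ty":-0.01,"tz":0,"ax":0,"ay":0,"az":0,"jaw":-1},{"tx":0,"ty":-0.01,"tz":0,"ax":0,"ay":0,"az":0,"jaw":-1},{"tx":0,"ty":-0.005,"tz":0,"ax":0,"ay":0,"az":0,"jaw":-1},{"tx":0,"ty":-0.005,"tz":0,"ax":0,"ay":0,"az":0,"jaw":-1},{"tx":0,"ty":-0.005,"tz":0,"ax":0,"ay":0,"az":0,"jaw":-1}]'
python3 - <<'E'
from workcell import telemetry, optics
from h import *
import cv2
o=telemetry.get_obs(); c=optics.camera("wrist"); T=toolT(o)@c["mount"]
np.savez("pics/w3.npz",color=c["color"],K=c["K"],T=T); cv2.imwrite("pics/w3.png",cv2.convertScaleAbs(c["color"][:,:,::-1],alpha=1.3))
E
```

```text
time: 9.0
ee_pos: [0.4977, -0.1256, 0.0693]
tcp_rot: [179.9, -0.1, -7.7]
wrist_force: [-0.5, -6.5, 6.6]
opening: 0.0312
grasp_force: 29.4
```

View pics/w3.png

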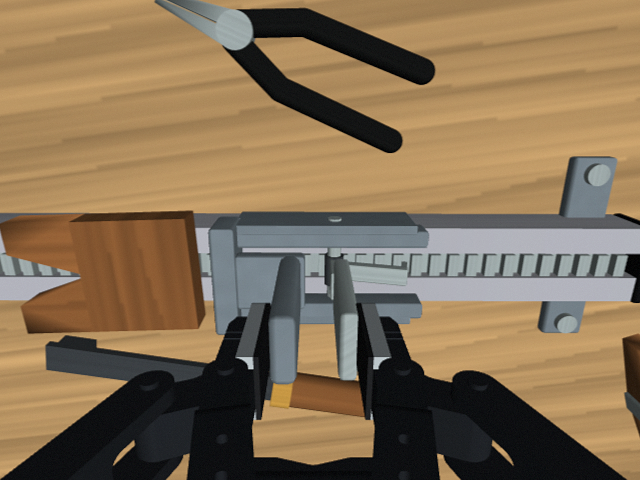

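The jaw slides with its lever upright and is about 8 mm short of the pin, at (205,270). Drag is 6.5 N. I continue gently.

```bash
python3 -m handwheel '[{"tx":0,"ty":-0.003,"tz":0,"ax":0,"ay":0,"az":0,"jaw":-1},{"tx":0,"ty":-0.003,"tz":0,"ax":0,"ay":0,"az":0,"jaw":-1},{"tx":0,"ty":-0.003,"tz":0,"ax":0,"ay":0,"az":0,"jaw":-1},{"tx":0,"ty":-0.003,"tz":0,"ax":0,"ay":0,"az":0,"jaw":-1},{"tx":0,"ty":-0.003,"tz":0,"ax":0,"ay":0,"az":0,"jaw":-1},{"tx":0,"ty":-0.003,"tz":0,"ax":0,"ay":0,"az":0,"jaw":-1},{"tx":0,"ty":-0.002,"tz":0,"ax":0,"ay":0,"az":0,"jaw":-1},{"tx":0,"ty":-0.002,"tz":0,"ax":0,"ay":0,"az":0,"jaw":-1},{"tx":0,"ty":-0.002,"tz":0,"ax":0,"ay":0,"az":0,"jaw":-1},{"tx":0,"ty":-0.002,"tz":0,"ax":0,"ay":0,"az":0,"jaw":-1}]'
python3 - <<'E'
from workcell import telemetry, optics
import cv2
c=optics.camera("side"); b=c["color"][240:360,290:400,::-1]
cv2.imwrite("pics/s4.png",cv2.resize(b,None,fx=5,fy=5,interpolation=cv2.INTER_CUBIC))
c=optics.camera("top"); b=c["color"][240:310,200:330,::-1]
cv2.imwrite("pics/t4.png",cv2.convertScaleAbs(cv2.resize(b,None,fx=6,fy=6,interpolation=cv2.INTER_CUBIC),alpha=1.6))
E
```

```text
time: 10.3
ee_pos: [0.5012, -0.1, 0.0693]
tcp_rot: [179.9, -0.1, -7.7]
wrist_force: [0.2, -6.1, 8.0]
opening: 0.0315
grasp_force: 29.3
```

View pics/s4.png

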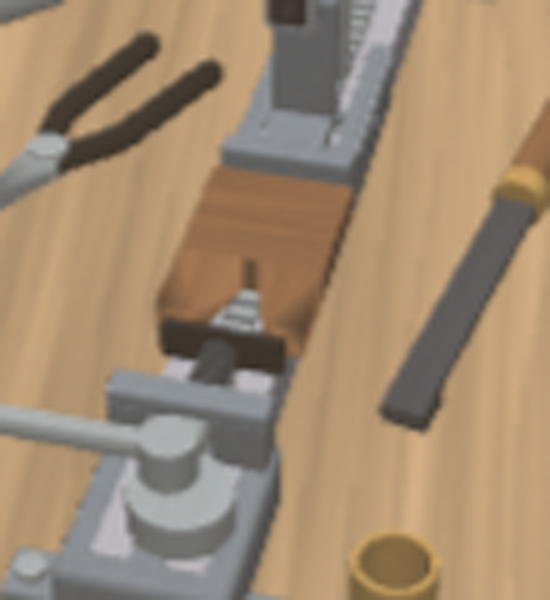

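The jaw has met the pin, whose V end is just short of the pad at (225,335) in the crop. I advance in small steps and watch the force.

```bash
python3 -m handwheel '[{"tx":0,"ty":-0.001,"tz":0,"ax":0,"ay":0,"az":0,"jaw":-1},{"tx":0,"ty":-0.001,"tz":0,"ax":0,"ay":0,"az":0,"jaw":-1},{"tx":0,"ty":-0.001,"tz":0,"ax":0,"ay":0,"az":0,"jaw":-1},{"tx":0,"ty":-0.001,"tz":0,"ax":0,"ay":0,"az":0,"jaw":-1},{"tx":0,"ty":-0.0005,"tz":0,"ax":0,"ay":0,"az":0,"jaw":-1},{"tx":0,"ty":-0.0005,"tz":0,"ax":0,"ay":0,"az":0,"jaw":-1},{"tx":0,"ty":-0.0005,"tz":0,"ax":0,"ay":0,"az":0,"jaw":-1},{"tx":0,"ty":-0.0005,"tz":0,"ax":0,"ay":0,"az":0,"jaw":-1},{"tx":0,"ty":-0.0005,"tz":0,"ax":0,"ay":0,"az":0,"jaw":-1},{"tx":0,"ty":-0.0005,"tz":0,"ax":0,"ay":0,"az":0,"jaw":-1}]'; python3 -c "
from workcell import telemetry,optics;print(telemetry.get_obs()['wrist_force']);optics.camera('top');print(telemetry.get_obs()['wrist_force'])"
```

```text
time: 11.65
ee_pos: [0.5021, -0.0931, 0.0693]
tcp_rot: [179.9, -0.1, -7.7]
wrist_force: [1.0, -5.3, 7.2]
opening: 0.0312
grasp_force: 29.3
[ 1.00535924 -5.29476159  7.19731607]
[-0.08938197 -6.10925609  7.05024794]
```

```bash
python3 -m handwheel '[{"tx":0,"ty":-0.0005,"tz":0,"ax":0,"ay":0,"az":0,"jaw":-1},{"tx":0,"ty":-0.0005,"tz":0,"ax":0,"ay":0,"az":0,"jaw":-1},{"tx":0,"ty":-0.0005,"tz":0,"ax":0,"ay":0,"az":0,"jaw":-1},{"tx":0,"ty":-0.0005,"tz":0,"ax":0,"ay":0,"az":0,"jaw":-1},{"tx":0,"ty":-0.0005,"tz":0,"ax":0,"ay":0,"az":0,"jaw":-1},{"tx":0,"ty":-0.0005,"tz":0,"ax":0,"ay":0,"az":0,"jaw":-1},{"tx":0,"ty":-0.0003,"tz":0,"ax":0,"ay":0,"az":0,"jaw":-1},{"tx":0,"ty":-0.0003,"tz":0,"ax":0,"ay":0,"az":0,"jaw":-1},{"tx":0,"ty":-0.0002,"tz":0,"ax":0,"ay":0,"az":0,"jaw":-1},{"tx":0,"ty":-0.0002,"tz":0,"ax":0,"ay":0,"az":0,"jaw":-1}]'; python3 -c "
from workcell import telemetry,optics
import cv2
for i in range(3): c=optics.camera('top');print(telemetry.get_obs()['wrist_force'])
for n in ('top','side'): cv2.imwrite('pics/'+n+'5.png',optics.camera(n)['color'][:,:,::-1])"
```

```text
time: 12.95
ee_pos: [0.5026, -0.0897, 0.0693]
tcp_rot: [179.8, -0.1, -7.7]
wrist_force: [-0.6, -8.6, 6.8]
opening: 0.0313
grasp_force: 29.1
[-0.09360656 -8.38320147  6.54021001]
[-0.05168837 -8.40302339  5.99441186]
[-0.39257045 -8.93973606  6.79454892]
```

The force rose by about 2.5 N, so the pin touches the pad. Another 3 mm will give a light nip.

```bash
python3 -m handwheel '[{"tx":0,"ty":-0.0005,"tz":0,"ax":0,"ay":0,"az":0,"jaw":-1},{"tx":0,"ty":-0.0005,"tz":0,"ax":0,"ay":0,"az":0,"jaw":-1},{"tx":0,"ty":-0.0005,"tz":0,"ax":0,"ay":0,"az":0,"jaw":-1},{"tx":0,"ty":-0.0005,"tz":0,"ax":0,"ay":0,"az":0,"jaw":-1},{"tx":0,"ty":-0.0005,"tz":0,"ax":0,"ay":0,"az":0,"jaw":-1},{"tx":0,"ty":-0.0005,"tz":0,"ax":0,"ay":0,"az":0,"jaw":-1},{"tx":0,"ty":0,"tz":0,"ax":0,"ay":0,"az":0,"jaw":-1},{"tx":0,"ty":0,"tz":0,"ax":0,"ay":0,"az":0,"jaw":-1},{"tx":0,"ty":0,"tz":0,"ax":0,"ay":0,"az":0,"jaw":-1},{"tx":0,"ty":0,"tz":0,"ax":0,"ay":0,"az":0,"jaw":-1}]'; python3 -c "
from workcell import telemetry,optics
import cv2
for i in range(2): c=optics.camera('top');print(telemetry.get_obs()['wrist_force'])"
```

```text
time: 14.45
ee_pos: [0.503, -0.087, 0.0693]
tcp_rot: [179.8, -0.1, -7.7]
wrist_force: [-0.5, -10.0, 7.2]
opening: 0.0311
grasp_force: 29.3
[-0.48727005 -9.65865557  6.89983758]
[ -1.5781441  -10.30680392   6.81678849]
```

Nipped at about 4 N. I let the lever go and bring the front finger up near the post.

```bash
python3 -m handwheel '[{"tx":0,"ty":0,"tz":0,"ax":0,"ay":0,"az":0,"jaw":0},{"tx":0,"ty":0,"tz":0,"ax":0,"ay":0,"az":0,"jaw":0.3},{"tx":0,"ty":0,"tz":0,"ax":0,"ay":0,"az":0,"jaw":0.55},{"tx":0,"ty":0,"tz":0,"ax":0,"ay":0,"az":0,"jaw":0.55},{"tx":0,"ty":0,"tz":0,"ax":0,"ay":0,"az":0,"jaw":0.55},{"tx":0,"ty":0.004,"tz":0,"ax":0,"ay":0,"az":0,"jaw":0.55},{"tx":0,"ty":0.004,"tz":0,"ax":0,"ay":0,"az":0,"jaw":0.55},{"tx":0,"ty":0.003,"tz":0,"ax":0,"ay":0,"az":0,"jaw":0.55},{"tx":0,"ty":0.002,"tz":0,"ax":0,"ay":0,"az":0,"jaw":0.55},{"tx":0,"ty":0,"tz":0,"ax":0,"ay":0,"az":0,"jaw":0.55}]'
python3 - <<'E'
from workcell import telemetry, optics
from h import *
import cv2
o=telemetry.get_obs(); c=optics.camera("wrist"); T=toolT(o)@c["mount"]
np.savez("pics/w6.npz",color=c["color"],K=c["K"],T=T); cv2.imwrite("pics/w6.png",cv2.convertScaleAbs(c["color"][:,:,::-1],alpha=1.3))
print(o["wrist_force"])
E
```

```text
time: 15.8
ee_pos: [0.5005, -0.0982, 0.068]
tcp_rot: [-180.0, 0.0, -7.7]
wrist_force: [-0.7, -0.3, 0.6]
opening: 0.0664
grasp_force: 0.0
[-0.69784571 -0.30957167  0.56654744]
```

View pics/w6.png

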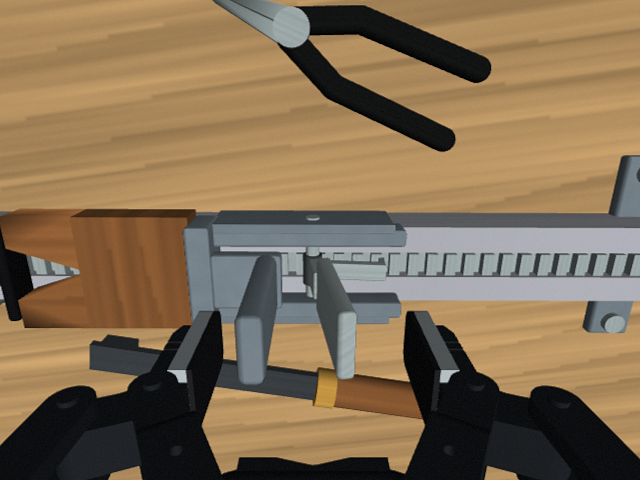

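The lever is let go and leans only partly: the post-front-to-lever-back gap at u 237-355 is about 44 mm, so the pawl is on a land. The jaw touches the pin and the pin touches the pad at (15,280). Next I ease back.

```bash
python3 -m handwheel '[{"tx":0,"ty":0.001,"tz":0,"ax":0,"ay":0,"az":0,"jaw":0.55},{"tx":0,"ty":0.001,"tz":0,"ax":0,"ay":0,"az":0,"jaw":0.55},{"tx":0,"ty":0.001,"tz":0,"ax":0,"ay":0,"az":0,"jaw":0.55},{"tx":0,"ty":0.001,"tz":0,"ax":0,"ay":0,"az":0,"jaw":0.55},{"tx":0,"ty":0.0005,"tz":0,"ax":0,"ay":0,"az":0,"jaw":0.55},{"tx":0,"ty":0.0005,"tz":0,"ax":0,"ay":0,"az":0,"jaw":0.55},{"tx":0,"ty":0.0005,"tz":0,"ax":0,"ay":0,"az":0,"jaw":0.55},{"tx":0,"ty":0.0005,"tz":0,"ax":0,"ay":0,"az":0,"jaw":0.55},{"tx":0,"ty":0,"tz":0,"ax":0,"ay":0,"az":0,"jaw":0.55},{"tx":0,"ty":0,"tz":0,"ax":0,"ay":0,"az":0,"jaw":0.55}]'
```

```text
time: 17.1
ee_pos: [0.4998, -0.1039, 0.068]
tcp_rot: [-180.0, 0.0, -7.7]
wrist_force: [-0.0, 1.5, -0.6]
opening: 0.066
grasp_force: 0.4
```

```bash
python3 -m handwheel '[{"tx":0,"ty":0.0004,"tz":0,"ax":0,"ay":0,"az":0,"jaw":0.55},{"tx":0,"ty":0.0004,"tz":0,"ax":0,"ay":0,"az":0,"jaw":0.55},{"tx":0,"ty":0.0004,"tz":0,"ax":0,"ay":0,"az":0,"jaw":0.55},{"tx":0,"ty":0.0004,"tz":0,"ax":0,"ay":0,"az":0,"jaw":0.55},{"tx":0,"ty":0.0004,"tz":0,"ax":0,"ay":0,"az":0,"jaw":0.55},{"tx":0,"ty":0,"tz":0,"ax":0,"ay":0,"az":0,"jaw":0.55},{"tx":0,"ty":0,"tz":0,"ax":0,"ay":0,"az":0,"jaw":0.55},{"tx":0,"ty":0,"tz":0,"ax":0,"ay":0,"az":0,"jaw":0.55},{"tx":0,"ty":0,"tz":0,"ax":0,"ay":0,"az":0,"jaw":0.55},{"tx":0,"ty":0,"tz":0,"ax":0,"ay":0,"az":0,"jaw":0.55}]'
cat > look.py <<'E'
import sys,cv2
from workcell import telemetry, optics
from h import *
o=telemetry.get_obs(); c=optics.camera("wrist"); T=toolT(o)@c["mount"]
np.savez(f"pics/{sys.argv[1]}.npz",color=c["color"],K=c["K"],T=T); cv2.imwrite(f"pics/{sys.argv[1]}.png",cv2.convertScaleAbs(c["color"][:,:,::-1],alpha=1.3))
print(o["wrist_force"].round(1), o["ee_pos"].round(4))
g=cv2.cvtColor(c["color"],cv2.COLOR_RGB2GRAY)[368:373].mean(0); d=np.gradient(g)
print([(int(i),int(d[i])) for i in range(225,400) if abs(d[i])>14 and abs(d[i])==np.abs(d[i-2:i+3]).max()])
E
python3 look.py w7; python3 - <<'E'
import numpy as np,cv2
c=np.load("pics/w6.npz")["color"];g=cv2.cvtColor(c,cv2.COLOR_RGB2GRAY)[368:373].mean(0); d=np.gradient(g)
print([(int(i),int(d[i])) for i in range(225,400) if abs(d[i])>14 and abs(d[i])==np.abs(d[i-2:i+3]).max()])
E
```

```text
time: 18.35
ee_pos: [0.4995, -0.1059, 0.068]
tcp_rot: [-180.0, -0.0, -7.7]
wrist_force: [-0.0, 1.7, 0.3]
opening: 0.0664
grasp_force: 1.0
[-0.   1.7  0.3] [ 0.4995 -0.1059  0.068 ]
[(305, -22), (336, -20), (339, 19)]
[(238, 14), (316, -22), (337, 19)]
```

```bash
python3 -m handwheel '[{"tx":0,"ty":0.0003,"tz":0,"ax":0,"ay":0,"az":0,"jaw":0.55},{"tx":0,"ty":0.0003,"tz":0,"ax":0,"ay":0,"az":0,"jaw":0.55},{"tx":0,"ty":0.0003,"tz":0,"ax":0,"ay":0,"az":0,"jaw":0.55},{"tx":0,"ty":0.0003,"tz":0,"ax":0,"ay":0,"az":0,"jaw":0.55},{"tx":0,"ty":0.0003,"tz":0,"ax":0,"ay":0,"az":0,"jaw":0.55},{"tx":0,"ty":0.0003,"tz":0,"ax":0,"ay":0,"az":0,"jaw":0.55},{"tx":0,"ty":0.0002,"tz":0,"ax":0,"ay":0,"az":0,"jaw":0.55},{"tx":0,"ty":0.0002,"tz":0,"ax":0,"ay":0,"az":0,"jaw":0.55},{"tx":0,"ty":0,"tz":0,"ax":0,"ay":0,"az":0,"jaw":0.55},{"tx":0,"ty":0,"tz":0,"ax":0,"ay":0,"az":0,"jaw":0.55}]'; python3 look.py w8
```

```text
time: 19.65
ee_pos: [0.4992, -0.1079, 0.068]
tcp_rot: [-180.0, -0.0, -7.7]
wrist_force: [1.2, 4.4, 0.7]
opening: 0.0664
grasp_force: 2.6
[1.2 4.4 0.7] [ 0.4992 -0.1079  0.068 ]
[(302, -21), (336, -22), (339, 18)]
```

```bash
python3 -m handwheel '[{"tx":0,"ty":0.0003,"tz":0,"ax":0,"ay":0,"az":0,"jaw":0.55},{"tx":0,"ty":0.0003,"tz":0,"ax":0,"ay":0,"az":0,"jaw":0.55},{"tx":0,"ty":0.0003,"tz":0,"ax":0,"ay":0,"az":0,"jaw":0.55},{"tx":0,"ty":0.0003,"tz":0,"ax":0,"ay":0,"az":0,"jaw":0.55},{"tx":0,"ty":0.0003,"tz":0,"ax":0,"ay":0,"az":0,"jaw":0.55},{"tx":0,"ty":0.0003,"tz":0,"ax":0,"ay":0,"az":0,"jaw":0.55},{"tx":0,"ty":0.0002,"tz":0,"ax":0,"ay":0,"az":0,"jaw":0.55},{"tx":0,"ty":0.0002,"tz":0,"ax":0,"ay":0,"az":0,"jaw":0.55},{"tx":0,"ty":0,"tz":0,"ax":0,"ay":0,"az":0,"jaw":0.55},{"tx":0,"ty":0,"tz":0,"ax":0,"ay":0,"az":0,"jaw":0.55}]'; python3 look.py w9
```

```text
time: 20.95
ee_pos: [0.4991, -0.1088, 0.0679]
tcp_rot: [-179.8, 0.0, -7.6]
wrist_force: [2.4, 12.1, -0.9]
opening: 0.066
grasp_force: 6.1
[ 2.4 12.1 -0.9] [ 0.4991 -0.1088  0.0679]
[(300, -23), (335, -20), (338, 19)]
```

The force climbed to 12 N and the jaw stopped, so it is locked. I check the lever's lean numerically against the earlier frames before retreating.

```bash
python3 - <<'E'
import numpy as np,cv2
for n in ("w6","w7","w8","w9"):
    c=np.load(f"pics/{n}.npz")["color"];
    for v in (300,340):
        g=cv2.cvtColor(c,cv2.COLOR_RGB2GRAY)[v-2:v+3].mean(0); d=np.gradient(g)
        print(n,v,[(int(i),int(d[i])) for i in range(180,400) if abs(d[i])>7 and abs(d[i])==np.abs(d[i-2:i+3]).max()])
ims=[cv2.convertScaleAbs(np.load(f"pics/{n}.npz")["color"][200:400,160:440,::-1],alpha=1.4) for n in ("w6","w7","w8","w9")]
cv2.imwrite("pics/q.png",np.vstack([np.hstack(ims[:2]),np.hstack(ims[2:])]))
E
```

```text
w6 300 [(191, 11), (212, -11), (241, -22), (242, -22), (277, 24), (281, -20), (316, -10), (349, -7), (398, 23)]
w6 340 [(183, 17), (199, -20), (222, 49), (235, -34), (262, -12), (271, 30), (325, -29), (337, 20), (355, -12)]
w7 300 [(200, -10), (203, 10), (227, -23), (265, 21), (269, -20), (306, 8), (388, 27)]
w7 340 [(183, 17), (199, -20), (219, 28), (245, -11), (257, 29), (323, -26), (339, 18), (355, -7)]
w8 300 [(200, -10), (226, -22), (265, 23), (269, -20), (306, 8), (388, 27)]
w8 340 [(183, 17), (199, -20), (219, 29), (245, -11), (257, 29), (323, -23), (339, 19), (355, -10)]
w9 300 [(200, -11), (226, -25), (265, 23), (269, -20), (306, 7), (388, 28)]
w9 340 [(183, 17), (199, -21), (219, 27), (245, -11), (257, 27), (322, -23), (339, 20), (356, -8)]
```

Since w7 the lever stands 49 mm behind the post front, against about 44 mm in w6. That is the let-go position, so the pawl is home and the jaw is locked. I back off the post, rise and move over towards the knob.

```bash
python3 -m handwheel '[{"tx":0,"ty":-0.005,"tz":0,"ax":0,"ay":0,"az":0,"jaw":0.6},{"tx":0,"ty":-0.003,"tz":-0.008,"ax":0,"ay":0,"az":0,"jaw":0.7},{"tx":0,"ty":0,"tz":-0.03,"ax":0,"ay":0,"az":0,"jaw":0.7},{"tx":0,"ty":0,"tz":-0.03,"ax":0,"ay":0,"az":0,"jaw":0.7},{"tx":0,"ty":0,"tz":-0.022,"ax":0,"ay":0,"az":0,"jaw":0.7},{"tx":0.015,"ty":-0.042,"tz":0,"ax":0,"ay":0,"az":0,"jaw":0.7},{"tx":0.016,"ty":-0.047,"tz":0,"ax":0,"ay":0,"az":0,"jaw":0.7},{"tx":0.016,"ty":-0.047,"tz":0,"ax":0,"ay":0,"az":0,"jaw":0.7},{"tx":0.016,"ty":-0.047,"tz":0,"ax":0,"ay":0,"az":0,"jaw":0.7},{"tx":0.016,"ty":-0.047,"tz":0,"ax":0,"ay":0,"az":0,"jaw":0.7}]'
python3 - <<'E'
from workcell import telemetry, optics
from h import *
import cv2
optics.camera("wrist");optics.camera("wrist")
o=telemetry.get_obs(); c=optics.camera("wrist"); T=toolT(o)@c["mount"]
np.savez("pics/k1.npz",color=c["color"],K=c["K"],T=T); im=c["color"]; print(o["ee_pos"],o["wrist_force"])
C=np.linalg.inv(T)
for p in ((.6094,.1161,.102),(.526,.1244,.085)):
    q=c["K"]@(C@[*p,1])[:3]; print((q/q[2])[:2])
m=(im.max(2)<40).astype(np.uint8)
n,l,s,ce=cv2.connectedComponentsWithStats(m)
for i in range(1,n):
    if s[i,4]>200: print(s[i],ce[i])
cv2.imwrite("pics/k1.png",cv2.convertScaleAbs(im[:,:,::-1],alpha=1.3))
E
```

```text
time: 22.25
ee_pos: [0.5946, 0.0299, 0.164]
tcp_rot: [-176.0, 0.0, 0.8]
wrist_force: [-0.3, -0.2, 1.4]
opening: 0.0724
grasp_force: 0.0
[0.59508739 0.03090659 0.16354332] [-0.44935198 -0.31833538 -1.01173694]
[175.42511623 216.50775395]
[183.28007964 326.61086363]
[ 506  173  122   65 2070] [572.27004831 203.03478261]
[ 154  187   54   48 1725] [180.24985507 209.68637681]
[ 492  193  101   83 1895] [542.19525066 237.41266491]
[290 278  17  65 461] [297.9197397  310.18221258]
[    0   303   640   177 43990] [318.08736076 428.08242782]
```

View pics/k1.png

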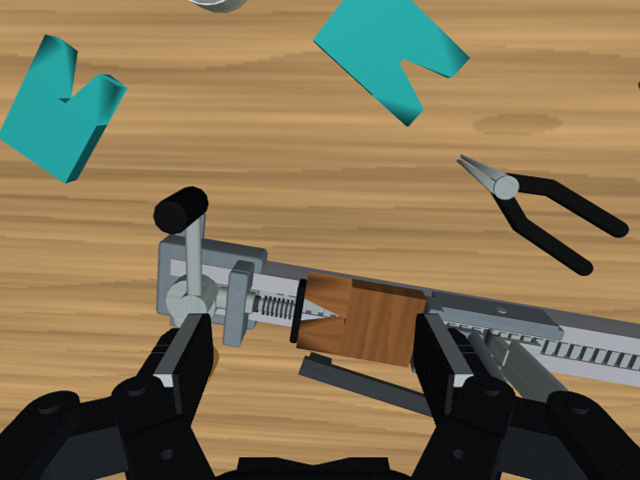

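The knob's top is at about (173,213), close to the predicted (175,216). The pin sits between the jaw and the pad at (300,310). The tool tilted slightly during the fast move, so I check whether it settles and re-measure the knob.

```bash
python3 - <<'E'
from workcell import telemetry, optics
from h import *
o=telemetry.get_obs(); print(o["tcp_rot"],o["ee_pos"],o["qd"].round(1),o["q"].round(1))
d=np.load("pics/k1.npz");K,T=d["K"],d["T"]
k=ray(K,T,(173.5,213),.102); print("knob",k)
for z in (.08,.09): print("cap",ray(K,T,(190,298),z))
# rotation needed to reach [180,0,-7.8] in tool axes
W=R.from_euler('xyz',[180,0,-7.8],degrees=True); C=R.from_euler('xyz',o["tcp_rot"],degrees=True)
print("rotvec",(C.inv()*W).as_rotvec(degrees=True))
t=C.as_matrix().T@(np.array([k[0],k[1],.15])-o["ee_pos"]); print("to above knob, tool axes now",t)
E
```

```text
[-1.76061923e+02  7.28062690e-02  8.33256478e-01] [0.59433863 0.0298625  0.16350422] [-1.3 -1.2 -1.5  0.1 -0.4 -0.1] [  0.8  10.7  12.3  91.7   3.9 180. ]
knob [0.61148838 0.11706592 0.102     ]
cap [0.54549029 0.11994953 0.08      ]
cap [0.55065419 0.11606764 0.09      ]
rotvec [-3.92513595  0.36933173  8.62735167]
to above knob, tool axes now [ 0.01843324 -0.08581367  0.0194202 ]
```

Joint 6 hit its limit at 180° (yaw = q1 − q6 + 180), so I turn the gripper half round to yaw 172, put the tilt right, and go above the knob at (0.6115,0.117).

```bash
python3 -m handwheel '[{"tx":0,"ty":0,"tz":0,"ax":-3.9,"ay":0.3,"az":0,"jaw":0.7},{"tx":0,"ty":0,"tz":0,"ax":0,"ay":0,"az":-10.7,"jaw":0.7},{"tx":0,"ty":0,"tz":0,"ax":0,"ay":0,"az":-10.7,"jaw":0.7},{"tx":0,"ty":0,"tz":0,"ax":0,"ay":0,"az":-10.7,"jaw":0.7},{"tx":0,"ty":0,"tz":0,"ax":0,"ay":0,"az":-10.7,"jaw":0.7},{"tx":0,"ty":0,"tz":0,"ax":0,"ay":0,"az":-10.7,"jaw":0.7},{"tx":0,"ty":0,"tz":0,"ax":0,"ay":0,"az":-10.7,"jaw":0.7},{"tx":0,"ty":0,"tz":0,"ax":0,"ay":0,"az":-10.7,"jaw":0.7},{"tx":0,"ty":0,"tz":0,"ax":0,"ay":0,"az":-10.7,"jaw":0.7},{"tx":0,"ty":0,"tz":0,"ax":0,"ay":0,"az":-10.7,"jaw":0.7}]'
python3 -m handwheel '[{"tx":0,"ty":0,"tz":0,"ax":0,"ay":0,"az":-10.7,"jaw":0.7},{"tx":0,"ty":0,"tz":0,"ax":0,"ay":0,"az":-10.7,"jaw":0.7},{"tx":0,"ty":0,"tz":0,"ax":0,"ay":0,"az":-10.7,"jaw":0.7},{"tx":0,"ty":0,"tz":0,"ax":0,"ay":0,"az":-10.7,"jaw":0.7},{"tx":0,"ty":0,"tz":0,"ax":0,"ay":0,"az":-10.7,"jaw":0.7},{"tx":0,"ty":0,"tz":0,"ax":0,"ay":0,"az":-10.7,"jaw":0.7},{"tx":0,"ty":0,"tz":0,"ax":0,"ay":0,"az":-10.7,"jaw":0.7},{"tx":0,"ty":0.015,"tz":0.004,"ax":0,"ay":0,"az":0,"jaw":0.7},{"tx":0,"ty":0.015,"tz":0.004,"ax":0,"ay":0,"az":0,"jaw":0.7},{"tx":0,"ty":0,"tz":0,"ax":0,"ay":0,"az":0,"jaw":0.7}]'
python3 - <<'E'
from workcell import telemetry, optics
from h import *
import cv2
optics.camera("wrist");optics.camera("wrist")
o=telemetry.get_obs(); c=optics.camera("wrist"); T=toolT(o)@c["mount"]; im=c["color"]
np.savez("pics/k2.npz",color=im,K=c["K"],T=T); cv2.imwrite("pics/k2.png",im[:,:,::-1])
print(o["q"].round(1),o["ee_pos"],o["tcp_rot"])
C=np.linalg.inv(T)
for p in ((.6115,.1171,.102),(.6115,.1171,.06),(.531,.1215,.085)):
    q=c["K"]@(C@[*p,1])[:3]; print((q/q[2])[:2])
n,l,s,ce=cv2.connectedComponentsWithStats((im.max(2)<40).astype(np.uint8))
for i in range(1,n):
    if s[i,4]>200: print(s[i],ce[i])
E
```

```text
time: 23.65
ee_pos: [0.5937, 0.0187, 0.1639]
tcp_rot: [179.7, -0.4, 98.3]
wrist_force: [-0.7, -0.1, -0.6]
opening: 0.0726
grasp_force: 0.0
time: 24.9
ee_pos: [0.5977, 0.051, 0.1551]
tcp_rot: [179.5, 0.1, 172.9]
wrist_force: [0.7, 0.6, -0.3]
opening: 0.0724
grasp_force: 0.0
[ 4.5 10.9 11.8 90.6  0.5 11.7] [0.59783871 0.05006139 0.15557406] [1.79488455e+02 1.37658955e-01 1.72869558e+02]
[430.91351048 254.96072731]
[413.75715129 232.52657757]
[425.41931641 106.56421976]
[137  49  16  94 536] [144.30597015  94.61940299]
[291  56  10  83 737] [295.96065129  97.24423338]
[  21   66   72   59 3052] [56.21133683 95.36271298]
[   0  175  134   69 2234] [ 64.48299015 206.99955237]
[ 404  215   51   50 1735] [428.54582133 238.99135447]
[   0  219  115   44 1819] [ 54.02583837 243.74271578]
[265 304  56  38 329] [291.83890578 321.81155015]
[    0   314   640   166 46956] [323.32673141 429.60090297]
```

```bash
python3 -m handwheel '[{"tx":-0.001,"ty":0.02,"tz":0,"ax":0,"ay":0,"az":0.7,"jaw":1},{"tx":-0.001,"ty":0.024,"tz":0,"ax":0,"ay":0,"az":0,"jaw":1},{"tx":0,"ty":0.024,"tz":0,"ax":0,"ay":0,"az":0,"jaw":1},{"tx":0,"ty":0,"tz":0.009,"ax":0,"ay":0,"az":0,"jaw":1},{"tx":0,"ty":0,"tz":0.015,"ax":0,"ay":0,"az":0,"jaw":1},{"tx":0,"ty":0,"tz":0.015,"ax":0,"ay":0,"az":0,"jaw":1},{"tx":0,"ty":0,"tz":0.015,"ax":0,"ay":0,"az":0,"jaw":1},{"tx":0,"ty":0,"tz":0.015,"ax":0,"ay":0,"az":0,"jaw":1},{"tx":0,"ty":0,"tz":0.014,"ax":0,"ay":0,"az":0,"jaw":1},{"tx":0,"ty":0,"tz":0,"ax":0,"ay":0,"az":0,"jaw":1}]'
python3 - <<'E'
from workcell import telemetry
from h import *
o=telemetry.get_obs();print(o["ee_pos"],o["tcp_rot"],o["wrist_force"])
# triangulate knob top from k1, k2
A=[];b=[]
for f,p in (("k1",(173.5,215)),("k2",(434,244))):
    d=np.load(f"pics/{f}.npz");v=d["T"][:3,:3]@np.linalg.solve(d["K"],[*p,1.]);v/=np.linalg.norm(v);M=np.eye(3)-np.outer(v,v);A.append(M);b.append(M@d["T"][:3,3]); print(ray(d["K"],d["T"],p,.102))
print(np.linalg.lstsq(np.vstack(A),np.hstack(b),rcond=None)[0])
E
```

```text
time: 26.3
ee_pos: [0.6085, 0.1174, 0.0719]
tcp_rot: [179.5, 0.0, 172.2]
wrist_force: [-0.1, -0.3, 0.7]
opening: 0.0856
grasp_force: 0.0
[0.60852368 0.1173918  0.07186386] [1.79509348e+02 3.56425872e-02 1.72204140e+02] [-0.11389398 -0.29927964  0.67617555]
[0.61027518 0.11717406 0.102     ]
[0.60507679 0.1190662  0.102     ]
[0.60802529 0.12081751 0.0940657 ]
```

```bash
python3 -m handwheel '[{"tx":0,"ty":0,"tz":0,"ax":0,"ay":0,"az":0,"jaw":0},{"tx":0,"ty":0,"tz":0,"ax":0,"ay":0,"az":0,"jaw":-0.39},{"tx":0,"ty":0,"tz":0,"ax":0,"ay":0,"az":0,"jaw":-0.39},{"tx":0,"ty":0,"tz":0,"ax":0,"ay":0,"az":0,"jaw":-0.39},{"tx":0.0002,"ty":0.0056,"tz":0,"ax":0,"ay":0,"az":-4,"jaw":-0.39},{"tx":0.0004,"ty":0.0084,"tz":0,"ax":0,"ay":0,"az":-6,"jaw":-0.39},{"tx":0.0004,"ty":0.0084,"tz":0,"ax":0,"ay":0,"az":-6,"jaw":-0.39},{"tx":0.0004,"ty":0.0084,"tz":0,"ax":0,"ay":0,"az":-6,"jaw":-0.39},{"tx":0.0004,"ty":0.0084,"tz":0,"ax":0,"ay":0,"az":-6,"jaw":-0.39},{"tx":0.0004,"ty":0.0084,"tz":0,"ax":0,"ay":0,"az":-6,"jaw":-0.39}]' 20; python3 -c "
from workcell import telemetry,optics
import cv2
cv2.imwrite('pics/t9.png',optics.camera('top')['color'][:,:,::-1]);print(telemetry.get_obs()['wrist_force'],telemetry.get_obs()['q'])"
```

```text
time: 27.55
ee_pos: [0.6019, 0.1643, 0.0738]
tcp_rot: [179.6, 0.4, -153.6]
wrist_force: [-0.1, 0.2, 0.0]
opening: 0.0261
grasp_force: 0.0
[-0.35736576  1.32150548 -0.18703269] [ 15.11157705  14.05231598   6.41588596  82.02254658   0.44876075
 -11.60421971]
```

There's no load on the fingers, so I close lightly to check that the knob is between them (it should stop at 22 mm).

```bash
python3 -m handwheel '[{"tx":0,"ty":0,"tz":0,"ax":0,"ay":0,"az":0,"jaw":-0.45},{"tx":0,"ty":0,"tz":0,"ax":0,"ay":0,"az":0,"jaw":-0.5},{"tx":0,"ty":0,"tz":0,"ax":0,"ay":0,"az":0,"jaw":-0.55},{"tx":0,"ty":0,"tz":0,"ax":0,"ay":0,"az":0,"jaw":-0.6},{"tx":0,"ty":0,"tz":0,"ax":0,"ay":0,"az":0,"jaw":-0.6},{"tx":0.0001,"ty":0.0028,"tz":0,"ax":0,"ay":0,"az":-2,"jaw":-0.6},{"tx":0.0001,"ty":0.0028,"tz":0,"ax":0,"ay":0,"az":-2,"jaw":-0.6},{"tx":0.0001,"ty":0.0028,"tz":0,"ax":0,"ay":0,"az":-2,"jaw":-0.6},{"tx":0.0001,"ty":0.0028,"tz":0,"ax":0,"ay":0,"az":-2,"jaw":-0.6},{"tx":0.0001,"ty":0.0028,"tz":0,"ax":0,"ay":0,"az":-2,"jaw":-0.6}]' 20; python3 -c "
from workcell import telemetry
o=telemetry.get_obs();print(o['torque'])"
```

```text
time: 28.85
ee_pos: [0.5943, 0.176, 0.0738]
tcp_rot: [179.7, 0.5, -143.7]
wrist_force: [0.2, -0.1, 0.2]
opening: 0.0174
grasp_force: 0.0
[-0.03741799  0.00168304 -0.03721269]
```

The fingers closed past 22 mm, so the knob has been missed. I locate it in the fixed cameras.

```bash
python3 - <<'E'
from workcell import telemetry, optics
from h import *
import cv2
for n in ("side","top"):
    c=optics.camera(n); im=c["color"]; cv2.imwrite(f"pics/{n}10.png",im[:,:,::-1])
    K,T=c["K"],c["extrinsics"]; C=np.linalg.inv(T)
    def pr(p): q=K@(C@[*p,1])[:3]; return (q/q[2])[:2].round(1)
    for w,p in dict(knobtop=(.608,.118,.102),knobbot=(.608,.118,.058),tcp=(*telemetry.get_obs()["ee_pos"],),piv=(.5284,.125,.085)).items(): print(n,w,pr(p))
    old=np.load(f"pics/{n}0.npz")["color"]
    for nm,I in (("old",old),("new",im)):
        k,l,s,ce=cv2.connectedComponentsWithStats((I.max(2)<50).astype(np.uint8))
        x0,y0,x1,y1=(255,270,360,380) if n=="side" else (190,200,260,300)
        for i in range(1,k):
            if s[i,4]>20 and x0<ce[i][0]<x1 and y0<ce[i][1]<y1: print(nm,s[i],ce[i].round(1))
E
```

```text
side knobtop [279.  304.6]
side knobbot [280.6 322.8]
side tcp [280.9 340.3]
side piv [323.1 318.1]
top knobtop [224.1 226. ]
top knobbot [227.7 228.8]
top tcp [198.6 234.3]
top piv [221.3 265.4]
old [219 222  12  11  93] [224.9 226.9]
new [183 208  33  34 461] [198.2 223.3]
new [219 222  12  11  96] [224.9 226.9]
```

```bash
python3 - <<'E'
import cv2,numpy as np
o=cv2.cvtColor(cv2.imread("pics/top0.png"),6).astype(int); n=cv2.imread("pics/top10.png",0).astype(int); t9=cv2.imread("pics/t9.png",0).astype(int)
for nm,a in (("old",o),("t9",t9),("new",n)):
    print(nm)
    for v in range(222,272,5): print(v,a[v,188:250:3])
s0=cv2.imread("pics/side0.png",0).astype(int); s1=cv2.imread("pics/side10.png",0).astype(int)
for nm,a in (("s0",s0),("s1",s1)):
    print(nm)
    for v in range(295,345,6): print(v,a[v,255:335:4])
E
```

```text
old
222 [96 90 92 90 96 90 92 93 90 92 92 43 29 65 92 92 95 97 89 92 94]
227 [91 89 91 90 89 90 93 93 89 94 70 30 21 24 24 95 95 99 93 86 91]
232 [ 92  97  93  95  93  97  96 100 102  96 101  92  47  42  78  97  93  96
  96  94  99]
237 [101 102 100  99 101  96 100 100  99 101 100  93  91 102  99 101  98  99
 101  98  98]
242 [ 99  97  97  92  94  95  89  95  94  86  87  76 103 102  94  91  87  93
  91  91  88]
247 [ 94  95  96  95  95  95 100  95  92  78  95  91 106 102  91  91  95  94
  90  93  92]
252 [ 98 100 100 102 102  96  94  77  82  82  78  77 103  85  76  87  86  86
  92  90  85]
257 [101 100  99 101  97 104 101  72  83 111 115  96 103  85  85  88  74  83
  77  78  69]
262 [102  95 105 103 101 105  95  78  83 105 106 113 107  96 113 107  85  89
  64 117 113]
267 [105 101 106  99 108 107  87  82 103 107 110 103 102  99  84 106  86  87
  96  69  79]
t9
222 [76 57 68 81 76 27 20 26 24 46 54 42 25 55 90 89 88 87 91 88 93]
227 [83 39 25 41 40 25 35 37 69 83 69 26 27 24 27 90 86 91 84 86 85]
232 [75 49 29 28 21 81 89 94 93 95 92 93 44 47 75 93 94 92 93 89 91]
237 [ 76  66  47  87
[... 2270 characters left out ...]
129]
301 [ 87  87 172  55  54  64  74  63  71 136  70  73 162 160 150 163 156 107
 124 133]
307 [169 168 169 183 115  55  54  58  57  72  62 100 158 159 152 162 145  52
  53  53]
313 [166 171 172 178  55  56  54  54  52  55  52 164 158 158 156 158 163 185
 192  77]
319 [168 171 185 173  58  96  57  54  59 167 172 153 158 154 123 112 133 151
 152 153]
325 [172 173 176 173 158 106  66  61  57 132 143 158 177 181 176 171 177 180
 179 125]
331 [173 183 172 166 165 160  90  77 162 172 162 159 161 154 139 139 116 154
 112 173]
337 [174 176 175 166 162 164 164 160 172 172 155 157 163 147 149 177 142 117
 128 182]
343 [181 174 168 164 166 162 153 166 170 167 160 159 158 148 187 141 180 182
 182 182]
```

The knob hasn't moved. The wrist pictures show the fingertips 30-40 mm short of the nominal TCP in depth, so they passed over the knob. I rise, go back along the arc with the fingers open, and then go lower.

```bash
python3 -m handwheel '[{"tx":0,"ty":0,"tz":-0.025,"ax":0,"ay":0,"az":0,"jaw":-0.6},{"tx":0,"ty":0,"tz":-0.03,"ax":0,"ay":0,"az":0,"jaw":0},{"tx":0.0009,"ty":-0.0122,"tz":0,"ax":0,"ay":0,"az":8.8,"jaw":1},{"tx":0.0009,"ty":-0.0122,"tz":0,"ax":0,"ay":0,"az":8.8,"jaw":1},{"tx":0.0009,"ty":-0.0122,"tz":0,"ax":0,"ay":0,"az":8.8,"jaw":1},{"tx":0.0009,"ty":-0.0122,"tz":0,"ax":0,"ay":0,"az":8.8,"jaw":1},{"tx":0.0009,"ty":-0.0122,"tz":0,"ax":0,"ay":0,"az":8.8,"jaw":1},{"tx":0,"ty":0,"tz":0,"ax":0,"ay":0,"az":0,"jaw":1},{"tx":0,"ty":0,"tz":0,"ax":0,"ay":0,"az":0,"jaw":1},{"tx":0,"ty":0,"tz":0,"ax":0,"ay":0,"az":0,"jaw":1}]'
python3 - <<'E'
from workcell import telemetry, optics
from h import *
import cv2
o=telemetry.get_obs(); c=optics.camera("wrist"); im=c["color"]; Tt=toolT(o); T=Tt@c["mount"];cv2.imwrite("pics/k3.png",im[:,:,::-1])
print(o["ee_pos"],o["tcp_rot"],o["opening"]); C=np.linalg.inv(T)
def pr(p): q=c["K"]@(C@[*p,1])[:3]; return (q/q[2])[:2].round(1)
for z in (.058,.102): print("knob",pr((.608,.118,z)))
print("tip-plane px", [pr((Tt@[.011,y,z,1])[:3]) for z in (0,-.013,-.04) for y in (-.0425,.0425)])
g=im.max(2)
n,l,s,ce=cv2.connectedComponentsWithStats((g<40).astype(np.uint8))
for i in range(1,n):
    if s[i,4]>300: print(s[i],ce[i].round(1))
E
```

```text
time: 30.2
ee_pos: [0.6091, 0.1179, 0.1284]
tcp_rot: [179.5, 0.2, 172.3]
wrist_force: [-0.9, -0.1, -0.0]
opening: 0.0857
grasp_force: 0.0
[0.60907765 0.11792654 0.12835419] [1.79465107e+02 1.51692092e-01 1.72339104e+02] 0.08574721285669959
knob [311.  235.4]
knob [311.3 262.6]
tip-plane px [array([214.7, 263.7]), array([409., 264.]), array([207.7, 275.6]), array([415.8, 275.9]), array([189.5, 306.4]), array([433.5, 306.8])]
[ 162   47   63   94 1833] [181.2  93.5]
[  0  64  18  82 637] [  6.1 114. ]
[ 297  222   41   58 1958] [316.6 250.9]
[  0 232  27  24 338] [  9.4 246.5]
[    0   318   640   162 43192] [329.1 430.6]
```

The knob is confirmed under the tool at (317,261) between the fingers. I descend to TCP z of about 0.037 and close around it.

```bash
python3 -m handwheel '[{"tx":0,"ty":0.002,"tz":0.015,"ax":0,"ay":0,"az":0,"jaw":1},{"tx":0,"ty":0,"tz":0.016,"ax":0,"ay":0,"az":0,"jaw":1},{"tx":0,"ty":0,"tz":0.016,"ax":0,"ay":0,"az":0,"jaw":1},{"tx":0,"ty":0,"tz":0.016,"ax":0,"ay":0,"az":0,"jaw":1},{"tx":0,"ty":0,"tz":0.016,"ax":0,"ay":0,"az":0,"jaw":1},{"tx":0,"ty":0,"tz":0.012,"ax":0,"ay":0,"az":0,"jaw":0.6},{"tx":0,"ty":0,"tz":0,"ax":0,"ay":0,"az":0,"jaw":0},{"tx":0,"ty":0,"tz":0,"ax":0,"ay":0,"az":0,"jaw":-0.4},{"tx":0,"ty":0,"tz":0,"ax":0,"ay":0,"az":0,"jaw":-0.6},{"tx":0,"ty":0,"tz":0,"ax":0,"ay":0,"az":0,"jaw":-0.6}]' 20
```

```text
time: 31.5
ee_pos: [0.6102, 0.1204, 0.0382]
tcp_rot: [179.4, 0.2, 172.2]
wrist_force: [0.2, 0.2, 2.7]
opening: 0.0214
grasp_force: 20.6
```

The knob is held (21 mm). Now I swing it round the arc.

```bash
python3 -m handwheel '[{"tx":0.0001,"ty":0.0042,"tz":0,"ax":0,"ay":0,"az":-3,"jaw":-0.6},{"tx":0.0003,"ty":0.007,"tz":0,"ax":0,"ay":0,"az":-5,"jaw":-0.6},{"tx":0.0003,"ty":0.007,"tz":0,"ax":0,"ay":0,"az":-5,"jaw":-0.6},{"tx":0.0003,"ty":0.007,"tz":0,"ax":0,"ay":0,"az":-5,"jaw":-0.6},{"tx":0.0003,"ty":0.007,"tz":0,"ax":0,"ay":0,"az":-5,"jaw":-0.6},{"tx":0.0003,"ty":0.007,"tz":0,"ax":0,"ay":0,"az":-5,"jaw":-0.6},{"tx":0.0003,"ty":0.007,"tz":0,"ax":0,"ay":0,"az":-5,"jaw":-0.6},{"tx":0.0003,"ty":0.007,"tz":0,"ax":0,"ay":0,"az":-5,"jaw":-0.6},{"tx":0.0003,"ty":0.007,"tz":0,"ax":0,"ay":0,"az":-5,"jaw":-0.6},{"tx":0.0003,"ty":0.007,"tz":0,"ax":0,"ay":0,"az":-5,"jaw":-0.6}]'; python3 -c "
from workcell import telemetry
o=telemetry.get_obs();print(o['torque'],o['q'].round(1))"
```

```text
time: 32.75
ee_pos: [0.59, 0.1814, 0.0381]
tcp_rot: [179.8, 0.3, -139.7]
wrist_force: [-5.8, -7.9, 7.3]
opening: 0.0214
grasp_force: 20.6
[-1.53106744  0.90829247 -0.05675357] [ 16.9  13.8   2.2  78.2   0.3 -23.4]
```

```bash
python3 -m handwheel '[{"tx":0.0013,"ty":0.0065,"tz":0,"ax":0,"ay":0,"az":-4.7,"jaw":-0.6},{"tx":0.0013,"ty":0.0065,"tz":0,"ax":0,"ay":0,"az":-4.7,"jaw":-0.6},{"tx":0.0003,"ty":0.0065,"tz":0,"ax":0,"ay":0,"az":-4.7,"jaw":-0.6},{"tx":0.0003,"ty":0.0065,"tz":0,"ax":0,"ay":0,"az":-4.7,"jaw":-0.6},{"tx":0.0003,"ty":0.0065,"tz":0,"ax":0,"ay":0,"az":-4.7,"jaw":-0.6},{"tx":0.0003,"ty":0.0065,"tz":0,"ax":0,"ay":0,"az":-4.7,"jaw":-0.6},{"tx":0.0003,"ty":0.0065,"tz":0,"ax":0,"ay":0,"az":-4.7,"jaw":-0.6},{"tx":0.0003,"ty":0.0065,"tz":0,"ax":0,"ay":0,"az":-4.7,"jaw":-0.6},{"tx":0.0003,"ty":0.0065,"tz":0,"ax":0,"ay":0,"az":-4.7,"jaw":-0.6},{"tx":0.0003,"ty":0.0065,"tz":0,"ax":0,"ay":0,"az":-4.7,"jaw":-0.6}]'; python3 -c "
from workcell import telemetry
o=telemetry.get_obs();print(o['torque'],o['q'].round(1))"
```

```text
time: 34.0
ee_pos: [0.5333, 0.2092, 0.0382]
tcp_rot: [-179.8, 0.5, -92.7]
wrist_force: [1.5, -1.6, 1.4]
opening: 0.0216
grasp_force: 20.1
[-0.23244534  0.11540332 -0.32439488] [ 21.2   7.6  -5.   77.    0.4 -66.1]
```

```bash
python3 -m handwheel '[{"tx":0.0001,"ty":0.0014,"tz":0,"ax":0,"ay":0,"az":-1,"jaw":-0.6},{"tx":0.0001,"ty":0.0014,"tz":0,"ax":0,"ay":0,"az":-1,"jaw":-0.6},{"tx":0.0001,"ty":0.0014,"tz":0,"ax":0,"ay":0,"az":-1,"jaw":-0.6},{"tx":0.0001,"ty":0.0014,"tz":0,"ax":0,"ay":0,"az":-1,"jaw":-0.6},{"tx":0.0001,"ty":0.0014,"tz":0,"ax":0,"ay":0,"az":-1,"jaw":-0.6},{"tx":0.0001,"ty":0.0014,"tz":0,"ax":0,"ay":0,"az":-1,"jaw":-0.6},{"tx":0.0001,"ty":0.0014,"tz":0,"ax":0,"ay":0,"az":-1,"jaw":-0.6},{"tx":0,"ty":0.0014,"tz":0,"ax":0,"ay":0,"az":-1,"jaw":-0.6},{"tx":0,"ty":0,"tz":0,"ax":0,"ay":0,"az":0,"jaw":-0.6},{"tx":0,"ty":0,"tz":0,"ax":0,"ay":0,"az":0,"jaw":-0.6}]'; python3 -c "
from workcell import telemetry
o=telemetry.get_obs();print(o['torque'],o['q'].round(1))"
```

```text
time: 35.25
ee_pos: [0.5219, 0.2091, 0.0381]
tcp_rot: [-179.7, 0.5, -84.7]
wrist_force: [-0.5, 4.8, 6.0]
opening: 0.0214
grasp_force: 20.5
[ 0.80718026  0.03894227 -0.23890773] [ 21.6   6.1  -6.6  76.9   0.4 -73.7]
```

```bash
python3 -m handwheel '[{"tx":0,"ty":0.001,"tz":0,"ax":0,"ay":0,"az":-0.7,"jaw":-0.6},{"tx":0,"ty":0.001,"tz":0,"ax":0,"ay":0,"az":-0.7,"jaw":-0.6},{"tx":0,"ty":0.001,"tz":0,"ax":0,"ay":0,"az":-0.7,"jaw":-0.6},{"tx":0,"ty":0.001,"tz":0,"ax":0,"ay":0,"az":-0.7,"jaw":-0.6},{"tx":0,"ty":0,"tz":0,"ax":0,"ay":0,"az":0,"jaw":-0.6},{"tx":0,"ty":0,"tz":0,"ax":0,"ay":0,"az":0,"jaw":-0.6},{"tx":0,"ty":0,"tz":0,"ax":0,"ay":0,"az":0,"jaw":-0.6},{"tx":0,"ty":0,"tz":0,"ax":0,"ay":0,"az":0,"jaw":-0.6},{"tx":0,"ty":0,"tz":0,"ax":0,"ay":0,"az":0,"jaw":-0.6},{"tx":0,"ty":0,"tz":0,"ax":0,"ay":0,"az":0,"jaw":-0.6}]'; python3 -c "
from workcell import telemetry
o=telemetry.get_obs();print(o['torque'],o['wrist_force'])"
```

```text
time: 36.5
ee_pos: [0.5202, 0.2086, 0.0382]
tcp_rot: [-179.5, 0.5, -82.0]
wrist_force: [12.6, 5.2, -0.6]
opening: 0.0212
grasp_force: 20.8
[ 0.7450997  -2.23651733 -0.02971572] [12.63745051  5.18311555 -0.55731056]
```

Stop felt: 12.6 N, with the knob no longer following. I open and rise clear.

```bash
python3 -m handwheel '[{"tx":0,"ty":-0.001,"tz":0,"ax":0,"ay":0,"az":0,"jaw":-0.4},{"tx":0,"ty":0,"tz":0,"ax":0,"ay":0,"az":0,"jaw":0},{"tx":0,"ty":0,"tz":0,"ax":0,"ay":0,"az":0,"jaw":0.5},{"tx":0,"ty":0,"tz":0,"ax":0,"ay":0,"az":0,"jaw":0.7},{"tx":0,"ty":0,"tz":-0.01,"ax":0,"ay":0,"az":0,"jaw":0.7},{"tx":0,"ty":0,"tz":-0.025,"ax":0,"ay":0,"az":0,"jaw":0.7},{"tx":0,"ty":0,"tz":-0.03,"ax":0,"ay":0,"az":0,"jaw":0.7},{"tx":0,"ty":0,"tz":-0.03,"ax":0,"ay":0,"az":0,"jaw":0.7},{"tx":0,"ty":0,"tz":-0.03,"ax":0,"ay":0,"az":0,"jaw":0.7},{"tx":0,"ty":0,"tz":-0.03,"ax":0,"ay":0,"az":0,"jaw":0.7}]'
python3 - <<'E'
from workcell import telemetry, optics
from h import *
import cv2
optics.camera("top");optics.camera("top")
for n in ("top","side"):
    c=optics.camera(n); im=c["color"]; np.savez(f"pics/{n}11.npz",**c); cv2.imwrite(f"pics/{n}11.png",im[:,:,::-1])
    K,C=c["K"],np.linalg.inv(c["extrinsics"])
    pr=lambda p:(lambda q:(q/q[2])[:2].round(1))(K@(C@[*p,1])[:3])
    for p in ((.521,.205,.102),(.521,.205,.058),(.5284,.125,.085)): print(n,pr(p))
    if n=="side":
        g=cv2.cvtColor(im,7).astype(int)
        for v in range(300,420,5): print(v,g[v,290:370:4])
    else:
        g=cv2.cvtColor(im,7).astype(int)
        for v in range(255,300,4): print(v,g[v,160:320:4])
o=telemetry.get_obs(); c=optics.camera("wrist"); np.savez("pics/k4.npz",color=c["color"],K=c["K"],T=toolT(o)@c["mount"]); print(o["ee_pos"],o["wrist_force"])
E
```

```text
time: 37.75
ee_pos: [0.5183, 0.2068, 0.1947]
tcp_rot: [-179.7, 0.5, -82.0]
wrist_force: [0.5, 0.5, -1.0]
opening: 0.0723
grasp_force: 0.0
top [180.5 268.3]
top [185.7 269.7]
top [221.3 265.4]
255 [ 27  83 106 101 102 100 107 110 102 107 106 103  84  79  91  84  82  83
  84  71  86  70  94  92  99  95  97  90  93  95  93  89  94  93  90  93
  88  96  92  92]
259 [ 26  79  98 102 103 100  96  99 100 103  99 101  77  87 114 114 114 112
 113  80  82  72  69  94  95  96  61  57  79  85  96  93  96  99  98 100
  93  97 102  99]
263 [ 25  90 100 100 103  68  76 107 107 107 108 109  77  81  90 106 108  91
 105  86  86 105 115 119 117  77  54  75  73  74  64  60  71  63  73  85
  83  98 100 101]
267 [ 28 101 106 105  52  31  30  26 102 108 108 108 106 108 105 106 105  85
 107  84  86 109 100  77 101  55 100  89  72  73  60  61  72  61  66  64
  55  86  82  89]
271 [ 39 102  99  97  78  27  18  30  87  94  93  86  74 117 107 107  83  98
 103  92  81 102 105  56  71  21 103 101  95  86  68  66  70  65  66  66
  60  80  78  84]
275 [ 26  90  94  84  87  89  77  88  95  89  87  87  89  93 104 106
[... 2625 characters left out ...]
 180 168
 178 174]
385 [176 163 174 184 173 179 181 183 178 157 169 169 180 180 172 179 180 168
 178 173]
390 [166 170 180 177 173 181 183 181 178 159 168 168 182 183 175 181 179 169
 181 170]
395 [156 173 181 171 173 183 187 181 177 162 170 170 186 179 178 183 175 170
 182 175]
400 [160 173 185 173 177 180 185 182 170 165 171 174 189 175 180 183 170 170
 185 174]
405 [170 176 173 173 178 180 180 177 170 164 171 180 190 171 180 183 165 171
 184 172]
410 [174 181 169 173 179 181 180 172 171 164 171 183 186 171 180 183 161 172
 185 177]
415 [173 183 171 174 181 182 182 172 168 165 170 184 182 173 179 181 160 173
 184 177]
[0.5186642  0.20695958 0.1934658 ] [ 0.71280045 -0.0386734  -0.90678887]
```

The knob stands at its stop: top view (180,269), predicted (180.5,268). The pad at (260,279) meets the pin's V end, and the butt meets the jaw at about (304,275) with no rail visible between. The hand is clear, so I hand the job in.

```bash
python3 -c "
from workcell import workorder
print(workorder.job_done())"
```

```text
the job is handed in; nothing more can be done
None
```

The bench pin is clamped and the job is handed in: the jaw's pawl is home in a notch, the cam lever is at its stop, and the hand is clear. The other tools were not touched. One pass at the knob missed because the fingers went over it, so it was repeated lower; the arm finished at about 38 s of the 61 s allowed.

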